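# Unlatch the tool case and set up the bending block

## Robot

A 6-joint arm with a two-finger parallel gripper is mounted at the origin on a cart in front of the work surface, level with it; the furniture and walls round the work are solid. World frame = base frame: x ahead of the robot, y to its left, z up, the work surface at z = 0. Lengths are in m, angles in rad, forces in N, time in s.
With the tool pointing down it reaches from about 0.425 to 0.95 m from the base axis. Payload 3.5 kg.
Tool frame: the origin (TCP) lies at the very end of the fingers, on their centre line; the grasp point (between the pads) lies 19 mm behind it (ctrl.grip_point_offset is the distance from the TCP to the grasp point, in m); z points along the fingers, y is the line along which they close (so a half turn about z gives the same grasp; the last joint's range is limited). The gripper opens to 85 mm and grips with 20 to 120 N. Pads are 22 mm wide; open, the fingers measure 114 mm over their backs; the gripper's body (76 mm by 85 mm) begins 54 mm behind the grasp point. The pads swing forward as they close: fully open they stand 13 mm farther back than shut.
Start: joints at [1.134, 0.286, 1.577, -0, 1.279, -0.15], TCP at [0.191, 0.647, 0.231] pointing down, gripper open.
Joint ranges: [-2.77, 2.77], [-0.9, 2.22], [0.21, 2.48], [-1.53, 4.67], [0.24, 2.81], [-2.84, 2.84]. Speed limits (rad/s): [2.79, 2.79, 3.14, 3.14, 3.14, 3.14].

## Interface

Orientations are given as a unit quaternion [x, y, z, w].
In Python, from plant import telemetry, vision, ctrl gives the robot as it stands.
- The arm moves only by the tool arm_command, never from a script. Its argument "series" is one flat list of numbers, 7 for each row, row after row: the shift along the tool's x, y, z in cm, then the turn, a rotation vector about the tool's x, y, z in degrees, then the closure, from 0 (fully open) to 1 (shut). A call has 1 to 10 rows; each row is the pose to reach, as a shift and turn from the pose commanded when the call began, along the tool's axes at that moment; what a row does not reach only later rows make up. A row lasts 1/12 s, in which the tool goes at most 41.7 mm and 7.16 degrees, less where a joint would pass 70% of its speed; a pose out of reach is approached as far as the arm can. A call with a gripper value outside its range is refused whole. The fingers move at their own pace and stop on an object; "force" is the grip in N (left out, the last holds). Time passes only in rows, so rows that repeat a pose let the fingers close. It gives the time, the measured TCP pose, the force, the opening and the grip force at its end, in the units of the state.
- telemetry.get_state(): the state, without advancing time (a new reading comes with each control period).
- vision.read_camera(name): name is "side" or "top" or "wrist"; returns a dict with "color" (420x560x3 uint8, blue, green, red), "K" (3x3 intrinsics, pixels), "D" ([k1, k2, p1, p2, k3] as OpenCV has them; the pictures are not rectified), "rvec" (rotation vector, rad) and "tvec" (3), from world to camera coordinates, as OpenCV has them; the wrist camera has in their place "T_tool_cam" (4x4, takes a point from camera to tool coordinates, whose origin is the TCP and whose axes are the flange's). Camera axes: x right, y down, z forward; pixel columns grow to the right and rows downward; lengths in m; the calibration is good to about 2 mm. A picture is of the moment at which its call begins: read the wrist's pose just before it. There is no depth.
- ctrl.sign_off(): hands the job in; it is judged then, once.
The state is a dict: "time": time; "qpos": joint angles; "dq": joint speeds; "joint_efforts": joint torques, N m; "eef_pos": TCP position; "tcp_rot": TCP orientation; "contact_force": force on the tool from outside, world axes, zero at the start; "wrist_torque": the same for the moment, N m; "opening": opening from 0.0 (shut) to 1.0 (fully open); "finger_force": force on a finger pad.
Only numpy, scipy, OpenCV 4.12 (cv2) and the standard library are available. Lean on these libraries where they do the work, as an engineer would, in place of code of your own. Each camera call takes 0.05 s, during which the arm holds its last target. There are 200 camera calls.

## Task

The cast-iron bending block is shut in the latched green tool case. Flip the case's red over-centre latch fully open, swing the lid back past upright so that it stays open by itself, lift the block out and set it down on the clear bench on its feet, then take it again by its two ends and put it in the cradle, standing on its feet, fully down between the two steel rails and centred along them. Leave the case open and do not disturb anything else.

Things in the scene. Friction and masses are not known exactly. Their poses are not given: they have to be found in the camera images.
- tool_case: green tool case fixed to the bench, body 170 (x) x 210 (y) x 68 mm high, walls 6 mm; origin at the centre of its underside, x from latch side to hinge side, y along the front, z up. Inside, the block stands at x 0, y -40 mm, long side along y; wooden cheeks 52 mm high close off its two ends (3 mm), its long faces are free, 50 mm to the walls. Two steel strips lie in the other half
- latch (a joint): red over-centre latch lever in the middle of the case's front (rad): 0 shut, upright; 1.4 open, fallen to the case's -x. A spring holds it shut (5 N at the tab starts it); past dead centre, 0.55, it snaps open by itself. Pivot along y at x -99, z 45 mm of the case; shut, its claw holds down the lid
- latch_tab (a point): middle of the round red tab (12 mm thick, 40 mm long in y) at the top of the lever, 64 mm from the pivot; shut, it stands at x -102, z 109 mm of the case, 28 mm above the lid's top and ahead of the lid's front edge (x -89 mm), so a closed fingertip can come down behind it and push it towards -x
- case_lid (a joint): lid angle (rad): 0 shut, 1.75 fully back. The hinge is stiff: the lid stays where it is left; it takes about 3 to 6 N to lift
- lid_handle (a point): middle of the black bar handle on the lid: round bar 11 mm thick, 84 mm long in the case's y, its middle 30 mm above the lid's top; it moves with the lid (shut: x -30, z 111 mm of the case)
- lid_hinge (a point): middle of the lid's hinge axis, at x 88, z 68 mm of the case; axis along the case's y. The lid is a flat plate 1 to 13 mm above the axis, reaching 177 mm from it, 214 mm wide; a steel keeper lip sticks 10 mm out of the middle of its front edge
- block_center (a point): centre of the dark cast-iron bending block, 45 (x) x 66 (y) x 49 mm high, about 0.6 kg: an arch with two feet at its y ends and an 18 mm thick bridge on top; this point is 24.5 mm above its underside; z up. Its long faces are the x faces, its ends the y faces
- cradle_floor (a point): seat of the cradle fixed to the bench: middle of the top of a dark wooden board 86 (x) x 115 (y) x 12 mm. Two steel rails with rounded tops run along y, 50 mm long, 45 mm above this point, inner faces at x +-26 mm (3.5 mm play beside the block's long faces); open at the y ends, so the block, long side along y, is held there only by its ends, which stand 8 mm past the rails
- strip_a: steel strip 32 x 106 x 6 mm lying in the case; leave it in place
- strip_b: steel strip 32 x 94 x 6 mm lying on the other; leave it in place
- sand_block: sanding block 52 x 91 x 29 mm at the left, a bystander
- cup: small pewter cup, 68 mm wide, 34 mm high, at the far right, a bystander
- tape: roll of masking tape, 68 mm wide, 19 mm high, at the left, a bystander

How it is judged:
By the outcome, as a careful person would: the job done as asked, in the order asked, and still so for the second after the job is handed in, with the robot touching nothing.
It also fails if it takes over 70 s, if anything falls off the work surface, if the arm or the gripper's body presses on something with over 40 N, if the wrist force passes 120 N, or if a joint passes its speed limit or range.

## Working session

There is one attempt and no reset: what is moved stays moved. The work goes in short steps, Python scripts to look and compute and a tool call to move; the robot and the scene stay as the last step left them, time stands still between calls to the robot, and variables do not carry over. Pictures are saved under pics/ and viewed, at most 10 in all, crops included, and the job is handed in when it is done.

Besides the shell and the picture viewer there is one more tool, called after ">>>" as name(argument=value, ...) on one line, values as JSON. arm_command: Moves the arm, as the interface text tells. Its arguments: {"type":"object","properties":{"series":{"type":"array","items":{"type":"number"}},"force":{"type":"number"}},"required":["series"]}

```bash
mkdir -p pics; ls; python3 - <<'E'
from plant import telemetry, vision, ctrl
import cv2
s=telemetry.get_state(); print({k:s[k] for k in('time','eef_pos','tcp_rot','contact_force','opening')})
for n in('top','side'):
    c=vision.read_camera(n); cv2.imwrite(f'pics/{n}0.png',c['color']); print(n,c['K'],c['D'],c['rvec'],c['tvec'])
E
```

```text
pics
{'time': 0.0, 'eef_pos': array([0.19063784, 0.64681974, 0.22991863]), 'tcp_rot': array([ 1.42923211e-01,  9.89733044e-01, -1.15058643e-03, -3.65033170e-04]), 'contact_force': array([-0.00121513, -0.37391961,  0.47796522]), 'opening': 1.00035640419119}
top [[398.2419698    0.         271.87928091]
 [  0.         398.2419698  209.13334474]
 [  0.           0.           1.        ]] [-0.00384275  0.          0.          0.          0.        ] [ 2.20131845 -2.15937705  0.09426482] [0.06856049 0.57106167 1.19130748]
side [[462.31421776   0.         281.06658165]
 [  0.         462.31421776 217.34917878]
 [  0.           0.           1.        ]] [0.04335472 0.         0.         0.         0.        ] [ 0.29470932 -2.75697411  1.28537514] [0.5642908  0.08141172 1.61771582]
```

View pics/top0.png

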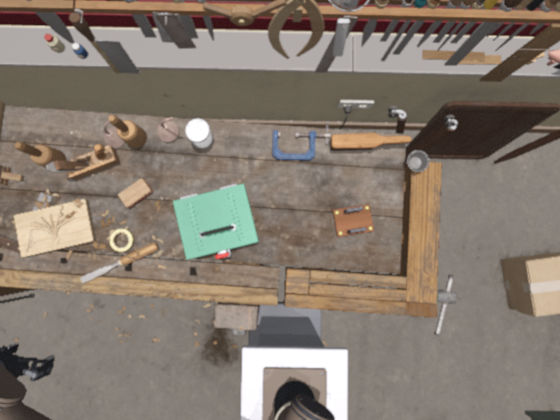

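View pics/side0.png

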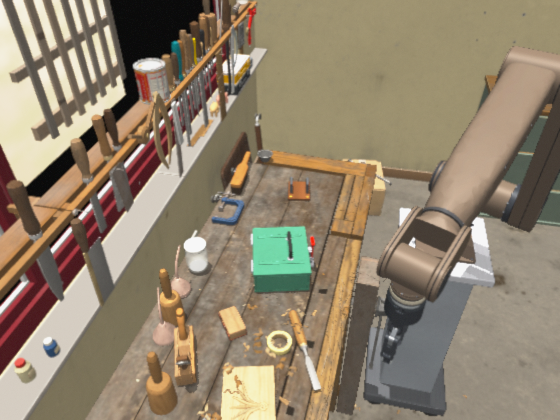

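The top view shows the green case near (216,222) with the red latch at (222,254) and the cradle at (353,221). The bystanders are at (135,193), (121,240) and (420,160). I'll enlarge the case and cradle.

```bash
cat > h.py <<'E'
from plant import telemetry, vision, ctrl
import cv2, numpy as np
from scipy.spatial.transform import Rotation as R
def pose(n,s=None):
    c=vision.read_camera(n)
    if 'rvec' in c:
        Rw=cv2.Rodrigues(np.array(c['rvec'],float))[0]; t=np.array(c['tvec'],float).ravel()
    else:
        s=s or telemetry.get_state(); T=np.eye(4);T[:3,:3]=R.from_quat(s['tcp_rot']).as_matrix();T[:3,3]=s['eef_pos']
        M=np.linalg.inv(T@np.array(c['T_tool_cam'])); Rw,t=M[:3,:3],M[:3,3]
    return c,Rw,t
def back(cam,uv,z):
    c,Rw,t=cam
    p=cv2.undistortPoints(np.array(uv,float).reshape(-1,1,2),c['K'],np.array(c['D'],float))[:,0]
    d=np.c_[p,np.ones(len(p))]@Rw; o=-Rw.T@t
    return o+d*((np.broadcast_to(z,len(p))-o[2])/d[:,2])[:,None]
def proj(cam,P):
    c,Rw,t=cam
    return cv2.projectPoints(np.array(P,float).reshape(-1,1,3),cv2.Rodrigues(Rw)[0],t,c['K'],np.array(c['D'],float))[0][:,0]
def tool(dw,s=None):  # world shift (m) -> tool cm
    s=s or telemetry.get_state(); return R.from_quat(s['tcp_rot']).inv().apply(dw)*100
E
python3 - <<'E'
from h import *
a=cv2.imread('pics/top0.png'); 
A=cv2.resize(a[175:275,160:270],None,fx=5,fy=5,interpolation=cv2.INTER_CUBIC)
B=cv2.resize(a[196:246,325:380],None,fx=5,fy=5,interpolation=cv2.INTER_CUBIC)
o=np.zeros((500,825,3),np.uint8);o[:,:550]=A;o[:250,550:]=B;cv2.imwrite('pics/c1.png',o[:,:800])
E
```

```text
(no output)
```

View pics/c1.png

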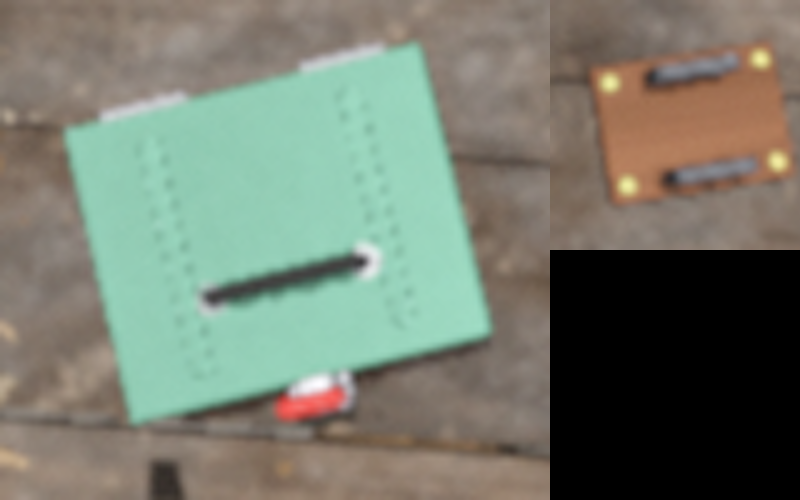

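The lid corners in the crop are at (67,130), (420,42), (491,335) and (133,423), and the red tab is at (312,402). The cradle board corners are at (592,70), (772,40), (793,175) and (613,205).

```bash
python3 - <<'E'
from h import *
cam=pose('top'); f=lambda pts,o,off:[((x-off)/5+o[0]-.4,(y)/5+o[1]-.4) for x,y in pts]
L=back(cam,f([(67,130),(420,42),(491,335),(133,423)],(160,175),0),.081)
H=back(cam,f([(208,297),(368,262)],(160,175),0),.115)
T=back(cam,f([(312,402)],(160,175),0),.113)
C=back(cam,f([(592,70),(772,40),(793,175),(613,205)],(325,196),550),.012)
Rl=back(cam,f([(650,77),(738,62),(667,180),(756,164)],(325,196),550),.055)
def ang(P): # +x direction from bottom to top, y from right to left
    d=(P[0]+P[1]-P[2]-P[3])/2; e=(P[0]+P[3]-P[1]-P[2])/2
    return np.degrees([np.arctan2(d[1],d[0]),np.arctan2(-e[0],e[1])]),np.linalg.norm(d[:2]),np.linalg.norm(e[:2])
print(L,ang(L));print('handle',H,H.mean(0),'tab',T);print(C,C.mean(0),ang(C));print(Rl,Rl.mean(0))
a=np.mean(ang(L)[0]);r=R.from_euler('z',a,degrees=True)
fe=(L[2]+L[3])/2
o=fe-r.apply([-.089,0,.081]);print('orig from front',o)
o2=L.mean(0)-r.apply([(-.089+.088)/2,0,.081]);print('orig',o2,a)
for P in(H.mean(0),T[0]):print(r.inv().apply(P-o2))
print(r.as_quat()); print(telemetry.get_state()['time'])
s=telemetry.get_state();print(R.from_quat(s['tcp_rot']).as_matrix())
E
```

```text
[[0.58417613 0.3677451  0.081     ]
 [0.63984453 0.16373169 0.081     ]
 [0.4700498  0.11850674 0.081     ]
 [0.41569854 0.32313379 0.081     ]] (array([14.87294173, 15.06862853]), np.float64(0.1749990840655139), np.float64(0.21159592990693296))
handle [[0.48820867 0.27658588 0.115     ]
 [0.50955539 0.18742358 0.115     ]] [0.49888203 0.23200473 0.115     ] tab [[0.43073931 0.21680849 0.113     ]]
[[ 0.57281821 -0.10885705  0.012     ]
 [ 0.59356332 -0.21995829  0.012     ]
 [ 0.5105194  -0.23277176  0.012     ]
 [ 0.49003476 -0.12226478  0.012     ]] [ 0.54173392 -0.17096297  0.012     ] (array([ 8.98541467, 10.53925968]), np.float64(0.08394383605026073), np.float64(0.11270547533278862))
[[ 0.56564678 -0.1366621   0.055     ]
 [ 0.57561803 -0.18904322  0.055     ]
 [ 0.50466201 -0.14697651  0.055     ]
 [ 0.51514149 -0.19973811  0.055     ]] [ 0.54026708 -0.16810499  0.055     ]
orig from front [ 5.28853303e-01  2.43811324e-01 -4.16333634e-17]
orig [ 5.27925280e-01  2.43408496e-01 -4.16333634e-17] 14.970785131157445
[-0.03100335 -0.00351405  0.115     ]
[-0.10075874 -0.00059143  0.113     ]
[0.         0.         0.13027342 0.99147811]
0.15
[[-9.59159405e-01  2.82864978e-01 -8.00092868e-04]
 [ 2.82865962e-01  9.59157957e-01 -1.69143238e-03]
 [ 2.88968457e-04 -1.84867232e-03 -9.99998249e-01]]
```

```bash
cat >> h.py <<'E'
CO,CY=np.array([.528,.2435,0]),15.; KO,KY=np.array([.541,-.169,0]),10.5
def case(p): return CO+R.from_euler('z',CY,degrees=True).apply(p)
def Rt(th):
    a=np.radians(th); s,c=np.sin(a),np.cos(a)
    return R.from_matrix(np.array([[-c,-s,0],[-s,c,0],[0,0,-1]]))
def go(pts,th=None):  # world targets -> series rows (tool cm, deg)
    s=telemetry.get_state(); q=R.from_quat(s['tcp_rot'])
    for p in np.atleast_2d(pts):
        rv=(q.inv()*Rt(th)).as_rotvec(degrees=True) if th is not None else np.zeros(3)
        print(np.r_[tool(p-s['eef_pos'],s),rv].round(2).tolist())
    print('t',s['time'],'eef',s['eef_pos'].round(4),'F',s['contact_force'].round(1),'open',round(s['opening'],3))
E
python3 - <<'E'
from h import *
go(case([[-.068,0,.20]]),-75)
E
```

```text
[-37.97, -32.7, 3.07, -0.1, 0.04, 58.57]
t 0.15 eef [0.1907 0.647  0.2302] F [ 0.5  0.5 -0.4] open 0.998
```

>>> arm_command(series=[-38, -32.7, 3.1, -0.1, 0, 58.6, 1, -38, -32.7, 3.1, -0.1, 0, 58.6, 1, -38, -32.7, 3.1, -0.1, 0, 58.6, 1, -38, -32.7, 3.1, -0.1, 0, 58.6, 1, -38, -32.7, 3.1, -0.1, 0, 58.6, 1, -38, -32.7, 3.1, -0.1, 0, 58.6, 1, -38, -32.7, 3.1, -0.1, 0, 58.6, 1, -38, -32.7, 3.1, -0.1, 0, 58.6, 1, -38, -32.7, 3.1, -0.1, 0, 58.6, 1, -38, -32.7, 3.1, -0.1, 0, 58.6, 1])

```text
time: 0.98
eef_pos: [0.417, 0.2962, 0.2054]
tcp_rot: [0.609, 0.793, 0.001, 0.0]
contact_force: [1.0, 0.2, 0.6]
opening: -0.003
finger_force: 0.0
```

```bash
python3 - <<'E'
from h import *
go(case([[-.068,0,.20],[-.068,0,.098]]),-75)
E
```

```text
[-7.96, 2.57, 0.54, 0.09, -0.05, -0.08]
[-7.97, 2.55, 10.74, 0.09, -0.05, -0.08]
t 0.9833 eef [0.417  0.2962 0.2054] F [1.  0.2 0.6] open -0.003
```

>>> arm_command(series=[-8, 2.6, 0.5, 0, 0, 0, 1, -8, 2.6, 0.5, 0, 0, 0, 1, -8, 2.6, 0.5, 0, 0, 0, 1, -8, 2.6, 0.5, 0, 0, 0, 1, -8, 2.6, 0.5, 0, 0, 0, 1])

```text
time: 1.4
eef_pos: [0.462, 0.2275, 0.2003]
tcp_rot: [0.609, 0.793, 0.001, -0.0]
contact_force: [0.2, 1.2, 0.3]
opening: 0.002
finger_force: 0.0
```

```bash
python3 - <<'E'
from h import *
go(case([[-.068,0,.20],[-.068,0,.097]]),-75)
cam=pose('wrist');c=cam[0]['color'].copy()
for P in case([[-.102,-.02,.115],[-.102,.02,.115],[-.03,.042,.1165],[-.03,-.042,.1165],[-.089,.107,.081],[-.089,-.107,.081],[-.068,0,.097]]):
    u=proj(cam,P)[0]; print(u.round(1)); cv2.drawMarker(c,tuple(int(v) for v in u),(255,0,255),0,12,1)
cv2.imwrite('pics/w1.png',c)
E
```

```text
[-0.16, -0.01, 0.03, 0.04, -0.08, -0.09]
[-0.18, -0.02, 10.33, 0.04, -0.08, -0.09]
t 1.4 eef [0.462  0.2275 0.2003] F [0.2 1.2 0.3] open 0.002
[223.9 246.3]
[221.2 190.9]
[332.7 158.1]
[326.4 275.5]
[241.3  51. ]
[248.4 322. ]
[272.8 210.6]
```

View pics/w1.png

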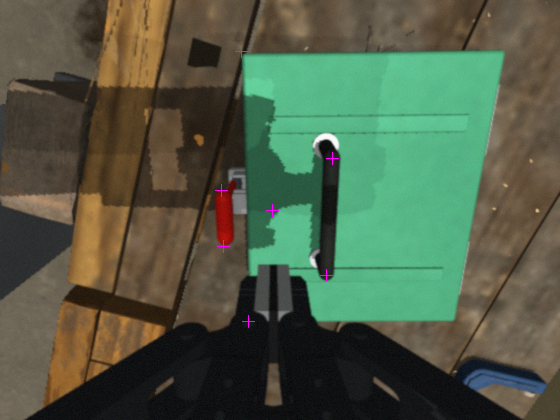

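The predicted marks sit on the tab (224,218), the handle (328,210) and the lid corners to about 2 mm. The tool axes are now the case's (y, x, -z), so I'll descend behind the tab.

>>> arm_command(series=[-0.2, 0, 4, 0, 0, 0, 1, -0.2, 0, 7, 0, 0, 0, 1, -0.2, 0, 9, 0, 0, 0, 1, -0.2, 0, 10.3, 0, 0, 0, 1, -0.2, 0, 10.3, 0, 0, 0, 1])

```text
time: 1.87
eef_pos: [0.4593, 0.2266, 0.0939]
tcp_rot: [0.608, 0.794, -0.002, -0.002]
contact_force: [-0.3, -0.1, -0.3]
opening: 0.001
finger_force: 0.0
```

>>> arm_command(series=[0, -0.8, 0, 0, 0, 0, 1, 0, -1.4, 0, 0, 0, 0, 1, 0, -2, 0, 0, 0, 0, 1, 0, -2.6, 0, 0, 0, 0, 1, 0, -3.2, 0, 0, 0, 0, 1, 0, -3.8, 0.2, 0, 0, 0, 1, 0, -4.5, 0.5, 0, 0, 0, 1, 0, -5.2, 0.8, 0, 0, 0, 1, 0, -6, 1, 0, 0, 0, 1, 0, -6.4, 1, 0, 0, 0, 1])

```text
time: 2.7
eef_pos: [0.3978, 0.2083, 0.0856]
tcp_rot: [0.609, 0.793, -0.002, -0.002]
contact_force: [-0.3, -0.2, -0.2]
opening: 0.004
finger_force: 0.0
```

>>> arm_command(series=[0, 0, -2, 0, 0, 0, 1, 0, 0, -6, 0, 0, 0, 1, 0, 0, -10, 0, 0, 0, 1, 0, 5, -10, 0, 0, 0, 0.5, 0, 8, -10, 0, 0, 0, 0.5, 0, 10, -10, 0, 0, 0, 0.5])

```text
time: 3.2
eef_pos: [0.5001, 0.2353, 0.1899]
tcp_rot: [0.609, 0.793, 0.003, 0.002]
contact_force: [-0.4, 0.5, 0.2]
opening: 0.42
finger_force: 0.0
```

```bash
python3 - <<'E'
from h import *
go(case([[-.03,0,.19],[-.0295,0,.091]]),-75)
cv2.imwrite('pics/w2.png',pose('wrist')[0]['color'])
E
```

```text
[0.07, -0.09, -0.01, 0.35, -0.03, -0.05]
[0.06, -0.1, 9.89, 0.35, -0.03, -0.05]
t 3.2 eef [0.5001 0.2353 0.1899] F [-0.4  0.5  0.2] open 0.42
```

View pics/w2.png

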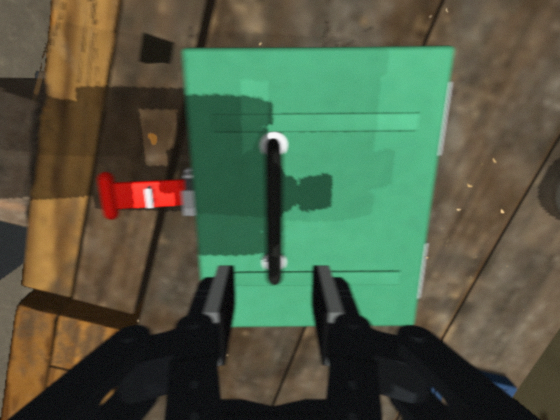

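The red lever lies open to the front with its tab at (108,195), and the bar at column 274 is midway between the fingers. I'll grip the bar.

>>> arm_command(series=[0, -0.1, 4, 0.3, 0, 0, 0.5, 0, -0.1, 7, 0.3, 0, 0, 0.5, 0, -0.1, 9, 0.3, 0, 0, 0.5, 0, -0.1, 9.8, 0.3, 0, 0, 0.5, 0, -0.1, 9.8, 0.3, 0, 0, 0.8, 0, -0.1, 9.8, 0.3, 0, 0, 1, 0, -0.1, 9.8, 0.3, 0, 0, 1, 0, -0.1, 9.8, 0.3, 0, 0, 1], force=40)

```text
time: 3.92
eef_pos: [0.4996, 0.2355, 0.0914]
tcp_rot: [0.609, 0.793, 0.002, 0.001]
contact_force: [5.6, 2.8, -6.6]
opening: 0.115
finger_force: 38.8
```

```bash
python3 - <<'E'
from h import *
s=telemetry.get_state();print(s['eef_pos'],s['opening'],s['finger_force'],s['contact_force'],s['time'])
b=np.array([-.03-.088,.111-.068]) # rel hinge
for d in range(3,64,3):
    a=np.radians(d); x=b[0]*np.cos(a)+b[1]*np.sin(a); z=-b[0]*np.sin(a)+b[1]*np.cos(a)
    print(d,((x-b[0])*100).round(1),(-(z-b[1])*100).round(1))
E
```

```text
[0.49956419 0.23549312 0.0913951 ] 0.11484812607809826 38.83185803890228 [ 5.64474922  2.84116413 -6.55949229] 3.9167
3 0.2 -0.6
6 0.5 -1.2
9 0.8 -1.8
12 1.2 -2.4
15 1.5 -2.9
18 1.9 -3.4
21 2.3 -3.9
24 2.8 -4.4
27 3.2 -4.9
30 3.7 -5.3
33 4.2 -5.7
36 4.8 -6.1
39 5.3 -6.5
42 5.9 -6.8
45 6.5 -7.1
48 7.1 -7.3
51 7.7 -7.6
54 8.3 -7.8
57 9.0 -7.9
60 9.6 -8.1
63 10.3 -8.2
```

>>> arm_command(series=[0, 0.2, -0.6, 0, 0, 0, 1, 0, 0.5, -1.2, 0, 0, 0, 1, 0, 0.8, -1.8, 0, 0, 0, 1, 0, 1.2, -2.4, 0, 0, 0, 1, 0, 1.5, -2.9, 0, 0, 0, 1, 0, 1.9, -3.4, 0, 0, 0, 1, 0, 2.3, -3.9, 0, 0, 0, 1, 0, 2.8, -4.4, 0, 0, 0, 1, 0, 3.2, -4.9, 0, 0, 0, 1, 0, 3.7, -5.3, 0, 0, 0, 1])

```text
time: 4.75
eef_pos: [0.5314, 0.2441, 0.1427]
tcp_rot: [0.609, 0.793, -0.003, -0.003]
contact_force: [-6.0, -0.9, -4.2]
opening: 0.11
finger_force: 39.3
```

>>> arm_command(series=[0, 0.5, -0.4, 0, 0, 0, 1, 0, 1.1, -0.8, 0, 0, 0, 1, 0, 1.6, -1.2, 0, 0, 0, 1, 0, 2.2, -1.5, 0, 0, 0, 1, 0, 2.8, -1.8, 0, 0, 0, 1, 0, 3.4, -2, 0, 0, 0, 1, 0, 4, -2.3, 0, 0, 0, 1, 0, 4.6, -2.5, 0, 0, 0, 1, 0, 5.3, -2.6, 0, 0, 0, 1, 0, 5.9, -2.8, 0, 0, 0, 1])

```text
time: 5.58
eef_pos: [0.5906, 0.2602, 0.1753]
tcp_rot: [0.609, 0.793, -0.001, -0.001]
contact_force: [-6.4, -0.5, 4.0]
opening: 0.108
finger_force: 39.3
```

>>> arm_command(series=[0, 0, 0, 0, 0, 0, 1, 0, 0.3, 0, 0, 0, 0, 0.75, 0, 0.6, 0, 0, 0, 0, 0.7, 0, 0.6, -1, 0, 0, 0, 0.7])

```text
time: 5.92
eef_pos: [0.5962, 0.261, 0.18]
tcp_rot: [0.609, 0.793, -0.001, -0.001]
contact_force: [-0.7, -0.2, 0.2]
opening: 0.294
finger_force: 0.0
```

```bash
python3 - <<'E'
from h import *
go(case([[-.14,0,.28],[-.14,0,.195]]),-75)
cv2.imwrite('pics/s2.png',cv2.resize(pose('side')[0]['color'][180:340,180:380],None,fx=3,fy=3))
E
```

```text
[0.07, -21.08, -9.92, -0.22, -0.03, -0.05]
[0.06, -21.05, -1.42, -0.22, -0.03, -0.05]
t 5.9167 eef [0.5962 0.261  0.18  ] F [-0.7 -0.2  0.2] open 0.294
```

View pics/s2.png

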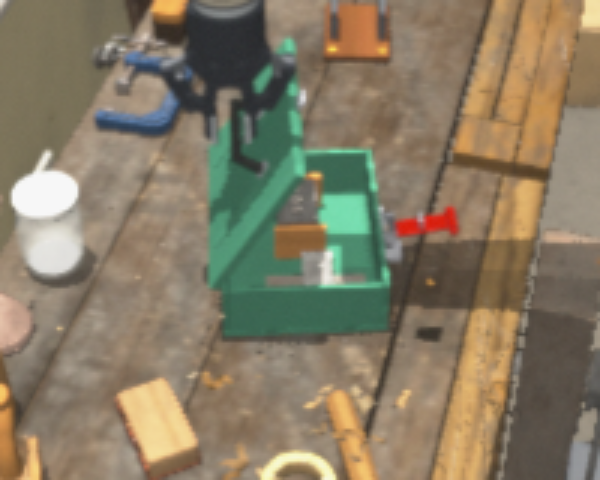

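The lid stands at about 60°, with the fingers either side of the bar and free of it. I'll go up and over to the underside and push with closed fingers.

>>> arm_command(series=[0, 0.2, -3, 0, 0, 0, 0.7, 0, 0.2, -6, 0, 0, 0, 0.7, 0, 0.2, -9, 0, 0, 0, 0.7, 0, 0, -12, 0, 0, 0, 0.8, 0, -4, -12.5, 0, 0, 0, 1, 0, -8, -12.5, 0, 0, 0, 1, 0, -12, -12.5, 0, 0, 0, 1, 0, -13.5, -10, 0, 0, 0, 1, 0, -13.5, -6, 0, 0, 0, 1, 0, -13.5, -2, 0, 0, 0, 1])

```text
time: 6.8
eef_pos: [0.4664, 0.2266, 0.2034]
tcp_rot: [0.609, 0.793, 0.002, 0.001]
contact_force: [0.2, 0.1, -1.5]
opening: 0.001
finger_force: 0.0
```

```bash
python3 - <<'E'
from h import *
go(case([[-.06,0,.20],[.09,0,.205]]),-75)
E
```

```text
[0.04, 0.38, 0.34, 0.31, -0.03, -0.02]
[0.04, 15.39, -0.08, 0.31, -0.03, -0.02]
t 6.8 eef [0.4664 0.2266 0.2034] F [ 0.2  0.1 -1.5] open 0.001
```

>>> arm_command(series=[0, 2, 0, 0.3, 0, 0, 1, 0, 4, 0, 0.3, 0, 0, 1, 0, 5.5, 0, 0.3, 0, 0, 1, 0, 7, 0, 0.3, 0, 0, 1, 0, 8.5, 0, 0.3, 0, 0, 1, 0, 10, 0, 0.3, 0, 0, 1, 0, 11.5, 0, 0.3, 0, 0, 1, 0, 13, 0, 0.3, 0, 0, 1, 0, 14.5, 0, 0.3, 0, 0, 1, 0, 15.4, 0, 0.3, 0, 0, 1])

```text
time: 7.63
eef_pos: [0.6213, 0.268, 0.2121]
tcp_rot: [0.609, 0.793, 0.006, 0.004]
contact_force: [-0.3, 0.8, 14.6]
opening: 0.002
finger_force: 6.2
```

>>> arm_command(series=[0, 0.4, 0, 0, 0, 0, 1, 0, 0.4, 0, 0, 0, 0, 1])

```text
time: 7.8
eef_pos: [0.6247, 0.2688, 0.2104]
tcp_rot: [0.609, 0.793, 0.005, 0.003]
contact_force: [2.3, 1.7, 15.5]
opening: 0.0
finger_force: 5.9
```

>>> arm_command(series=[0, -2, 0, 0, 0, 0, 1, 0, -6, 0, 0, 0, 0, 0.7, -2, -9.5, 0, 0, 0, 0, 0.3, -4, -9.5, 0, 0, 0, 0, 0.2, -4, -9.5, 0, 0, 0, 0, 0.2])

```text
time: 8.22
eef_pos: [0.5356, 0.2015, 0.2012]
tcp_rot: [0.61, 0.793, -0.004, -0.002]
contact_force: [1.4, 0.1, 0.8]
opening: 0.566
finger_force: 0.0
```

```bash
python3 - <<'E'
from h import *
go(case([[0,-.04,.20],[0,-.04,.023]]),-75)
a=cv2.resize(pose('side')[0]['color'][180:340,200:340],None,fx=2.6,fy=2.6)
cam=pose('wrist');c=cam[0]['color'].copy()
for x in(-.0225,.0225):
  for y in(-.073,-.007):
    u=proj(cam,case([x,y,.055]))[0];cv2.drawMarker(c,tuple(int(v) for v in u),(255,0,255),0,12,1)
o=np.zeros((420,800,3),np.uint8);o[:416,:364]=a;o[:,364:]=c[:,62:498];cv2.imwrite('pics/m3.png',o)
E
```

```text
[0.26, 0.36, 0.12, -0.5, 0.04, -0.13]
[0.27, 0.51, 17.82, -0.5, 0.04, -0.13]
t 8.2167 eef [0.5356 0.2015 0.2012] F [1.4 0.1 0.8] open 0.566
```

View pics/m3.png

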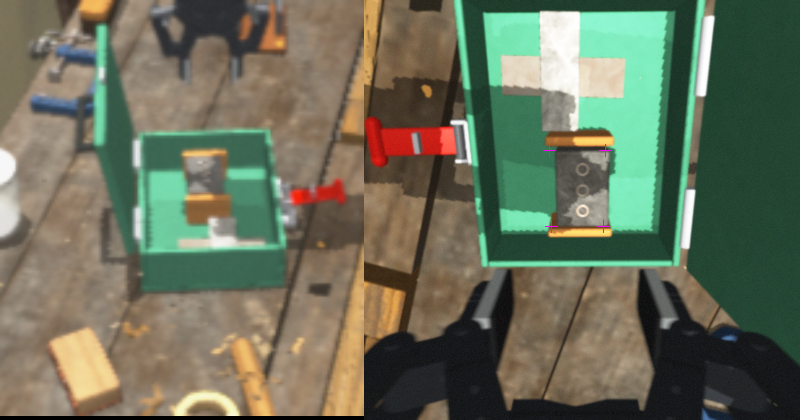

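The lid is back at about upright or past it. The block in the wrist view spans columns 556-608 and rows 150-227, about 3 mm further +x than predicted. I'll check the lid angle numerically.

```bash
python3 - <<'E'
from h import *
cam=pose('side')
for d in(88,92,95,98,100):
    a=np.radians(d);o=[]
    for y in(-.107,.107):
      for h in (.001,.013):
        x=-.177*np.cos(a)+h*np.sin(a); z=.177*np.sin(a)+h*np.cos(a)
        u=proj(cam,case([.089+x,y,.068+z]))[0]; o.append(((u-[200,180])*2.6).round(0).tolist())
    print(d,o)
go(case([[.003,-.04,.20],[.003,-.04,.025]]),-75)
E
```

```text
88 [[135.0, 20.0], [125.0, 20.0], [135.0, 140.0], [124.0, 140.0]]
92 [[124.0, 20.0], [114.0, 21.0], [123.0, 140.0], [112.0, 141.0]]
95 [[117.0, 21.0], [107.0, 22.0], [115.0, 141.0], [103.0, 142.0]]
98 [[109.0, 22.0], [99.0, 23.0], [106.0, 142.0], [95.0, 144.0]]
100 [[104.0, 23.0], [94.0, 24.0], [100.0, 143.0], [89.0, 145.0]]
[0.05, 0.38, 0.24, -0.34, -0.06, -0.08]
[0.04, 0.48, 17.74, -0.34, -0.06, -0.08]
t 8.3667 eef [0.5378 0.2042 0.2024] F [0.5 1.4 0.4] open 0.797
```

The top corners at (106,25) and (97,27) mean the lid stands at about 98°. I'll descend on the block.

>>> arm_command(series=[0, 0.5, 4, -0.3, 0, 0, 0.2, 0, 0.5, 8, -0.3, 0, 0, 0.2, 0, 0.5, 12, -0.3, 0, 0, 0.2, 0, 0.5, 14.5, -0.3, 0, 0, 0.2, 0, 0.5, 16.5, -0.3, 0, 0, 0.2, 0, 0.5, 17.7, -0.3, 0, 0, 0.2, 0, 0.5, 17.7, -0.3, 0, 0, 0.5, 0, 0.5, 17.7, -0.3, 0, 0, 1, 0, 0.5, 17.7, -0.3, 0, 0, 1, 0, 0.5, 17.7, -0.3, 0, 0, 1], force=70)

```text
time: 9.2
eef_pos: [0.5402, 0.2052, 0.0247]
tcp_rot: [0.609, 0.793, -0.001, -0.001]
contact_force: [-0.4, 0.1, -4.8]
opening: 0.515
finger_force: 74.2
```

>>> arm_command(series=[0, 0, 0, 0, 0, 0, 1, 0, 0, 0, 0, 0, 0, 1, 0, 0, -0.5, 0, 0, 0, 1, 0, 0, -1.5, 0, 0, 0, 1, 0, 0, -2.5, 0, 0, 0, 1])

```text
time: 9.62
eef_pos: [0.5393, 0.2047, 0.0493]
tcp_rot: [0.609, 0.793, -0.002, -0.002]
contact_force: [1.5, 0.3, -5.4]
opening: 0.515
finger_force: 74.1
```

>>> arm_command(series=[0, 0, -3, 0, 0, 0, 1, 0, 0, -7, 0, 0, 0, 1, 0, 0, -11, 0, 0, 0, 1, 0, 0, -15, 0, 0, 0, 1, 0, 0, -15, 0, 0, 0, 1])

```text
time: 10.03
eef_pos: [0.5462, 0.2061, 0.2117]
tcp_rot: [0.609, 0.793, 0.007, 0.006]
contact_force: [2.5, 0.9, -2.6]
opening: 0.515
finger_force: 74.6
```

```bash
python3 - <<'E'
from h import *
go([[.53,0,.15],[.53,0,.028]],-79.5)
E
```

```text
[-19.49, -7.0, 6.06, 1.0, 0.0, 4.48]
[-19.48, -7.21, 18.26, 1.0, 0.0, 4.48]
t 10.0333 eef [0.5462 0.2061 0.2117] F [ 2.5  0.9 -2.6] open 0.515
```

>>> arm_command(series=[-4, -1.5, 0, 0, 0, 1, 1, -8, -3, 0, 0, 0, 2, 1, -12, -4.5, 0.5, 0, 0, 3, 1, -16, -6, 2.5, 0, 0, 4.5, 1, -19.5, -7, 5.5, 0, 0, 4.5, 1, -19.5, -7, 9, 0, 0, 4.5, 1, -19.5, -7, 12.5, 0, 0, 4.5, 1, -19.5, -7, 15, 0, 0, 4.5, 1, -19.5, -7, 16, 0, 0, 4.5, 1, -19.5, -7, 16, 0, 0, 4.5, 1])

```text
time: 10.87
eef_pos: [0.5197, -0.0011, 0.036]
tcp_rot: [0.64, 0.769, -0.003, -0.005]
contact_force: [0.0, 0.1, -5.3]
opening: 0.512
finger_force: 74.2
```

```bash
python3 - <<'E'
from h import *
go([[.53,0,.028],[.53,0,.02]],-79.5)
cam=pose('side'); u=proj(cam,[.53,0,.03])[0].astype(int);print(u)
cv2.imwrite('pics/s4.png',cv2.resize(cam[0]['color'][u[1]-60:u[1]+40,u[0]-60:u[0]+60],None,fx=5,fy=5))
E
```

```text
[-0.08, 1.04, 0.79, -0.59, -0.18, -0.05]
[-0.08, 1.05, 1.59, -0.59, -0.18, -0.05]
t 10.8667 eef [ 0.5197 -0.0011  0.036 ] F [ 0.   0.1 -5.3] open 0.512
[293 213]
```

View pics/s4.png

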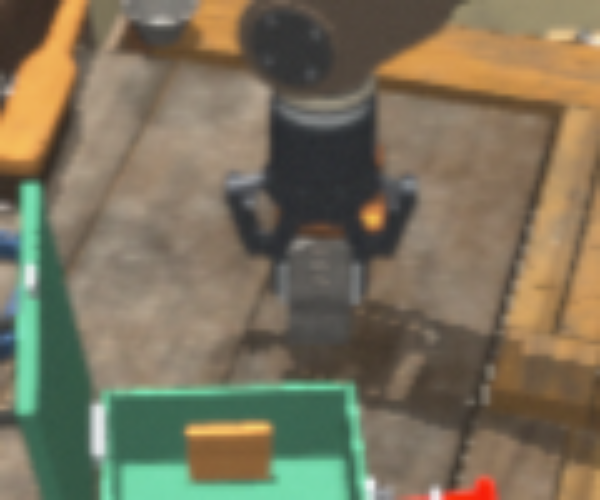

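The block is held level just above the bench. I'll lower it gently.

>>> arm_command(series=[0, 0, 0.4, -0.6, -0.2, 0, 1, 0, 0, 0.8, -0.6, -0.2, 0, 1, 0, 0, 1.0, -0.6, -0.2, 0, 1, 0, 0, 1.1, -0.6, -0.2, 0, 1, 0, 0, 1.1, -0.6, -0.2, 0, 1])

```text
time: 11.33
eef_pos: [0.5229, -0.0015, 0.0286]
tcp_rot: [0.64, 0.769, 0.002, 0.004]
contact_force: [-0.4, 0.1, -4.5]
opening: 0.511
finger_force: 74.4
```

>>> arm_command(series=[0, 0, 0.1, 0, 0, 0, 1, 0, 0, 0.2, 0, 0, 0, 1, 0, 0, 0.3, 0, 0, 0, 1, 0, 0, 0.3, 0, 0, 0, 1])

```text
time: 11.67
eef_pos: [0.5224, -0.0016, 0.0248]
tcp_rot: [0.64, 0.769, 0.001, 0.003]
contact_force: [-0.1, 0.1, -5.7]
opening: 0.514
finger_force: 74.4
```

>>> arm_command(series=[0, 0, 0.1, 0, 0, 0, 1, 0, 0, 0.2, 0, 0, 0, 1, 0, 0, 0.3, 0, 0, 0, 1, 0, 0, 0.3, 0, 0, 0, 1])

```text
time: 12.0
eef_pos: [0.5223, -0.0016, 0.0217]
tcp_rot: [0.64, 0.769, 0.001, 0.003]
contact_force: [-0.2, -0.2, -5.6]
opening: 0.511
finger_force: 74.4
```

>>> arm_command(series=[0, 0, 0.1, 0, 0, 0, 1, 0, 0, 0.2, 0, 0, 0, 1, 0, 0, 0.2, 0, 0, 0, 1])

```text
time: 12.25
eef_pos: [0.5224, -0.0016, 0.0198]
tcp_rot: [0.64, 0.769, 0.002, 0.003]
contact_force: [0.1, 0.0, -5.4]
opening: 0.511
finger_force: 74.4
```

>>> arm_command(series=[0, 0, 0.1, 0, 0, 0, 1, 0, 0, 0.1, 0, 0, 0, 1])

```text
time: 12.42
eef_pos: [0.5225, -0.0016, 0.0189]
tcp_rot: [0.64, 0.769, 0.002, 0.003]
contact_force: [0.5, 0.6, -6.3]
opening: 0.514
finger_force: 74.4
```

>>> arm_command(series=[0, 0, 0.1, 0, 0, 0, 1, 0, 0, 0.1, 0, 0, 0, 1])

```text
time: 12.58
eef_pos: [0.5227, -0.0017, 0.0187]
tcp_rot: [0.64, 0.769, 0.001, 0.003]
contact_force: [-1.8, -0.4, 0.5]
opening: 0.519
finger_force: 74.9
```

>>> arm_command(series=[0, 0, 0.1, 0, 0, 0, 1, 0, 0, 0.1, 0, 0, 0, 1])

```text
time: 12.75
eef_pos: [0.5227, -0.0017, 0.0186]
tcp_rot: [0.64, 0.769, 0.001, 0.003]
contact_force: [-5.2, 1.0, 6.7]
opening: 0.514
finger_force: 75.9
```

>>> arm_command(series=[0, 0, -0.1, 0, 0, 0, 0.6, 0, 0, -0.1, 0, 0, 0, 0, 0, 0, -0.1, 0, 0, 0, 0, 0, 0, -0.2, 0, 0, 0, 0, 0, 0, -2, 0, 0, 0, 0, 0, 0, -5, 0, 0, 0, 0, 0, 0, -8, 0, 0, 0, 0, 0, 0, -11, 0, 0, 6, 0, 0, 0, -13, 0, 0, 13, 0, 0, 0, -13, 0, 0, 20, 0])

```text
time: 13.58
eef_pos: [0.5258, -0.0021, 0.1536]
tcp_rot: [0.765, 0.644, 0.006, 0.008]
contact_force: [1.0, -0.1, 0.7]
opening: 0.998
finger_force: 0.0
```

```bash
python3 - <<'E'
from h import *
go([[.5227,-.0017,.15]],-169.5)
E
```

```text
[-0.02, -0.32, 0.35, 1.02, -0.66, 69.63]
t 13.5833 eef [ 0.5258 -0.0021  0.1536] F [ 1.  -0.1  0.7] open 0.998
```

>>> arm_command(series=[0, -0.2, 0.3, 0, 0, 7, 0, 0, -0.2, 0.3, 0, 0, 14, 0, 0, -0.2, 0.3, 0, 0, 21, 0, 0, -0.2, 0.3, 0, 0, 28, 0, 0, -0.2, 0.3, 0, 0, 35, 0, 0, -0.2, 0.3, 0, 0, 42, 0, 0, -0.2, 0.3, 0, 0, 49, 0, 0, -0.2, 0.3, 0, 0, 56, 0, 0, -0.2, 0.3, 0, 0, 63, 0, 0, -0.2, 0.3, 0, 0, 69.6, 0])

```text
time: 14.42
eef_pos: [0.5204, -0.0011, 0.1445]
tcp_rot: [0.996, 0.092, 0.004, 0.001]
contact_force: [0.0, -0.8, 0.0]
opening: 0.996
finger_force: 0.0
```

```bash
python3 - <<'E'
from h import *
go([[.5227,-.0017,.15],[.5227,-.0017,.016]],-169.5)
cam=pose('wrist');c=cam[0]['color'].copy();r=R.from_euler('z',10.5,degrees=True)
for x in(-.0225,.0225):
  for y in(-.033,.033):
    u=proj(cam,r.apply([x,y,0])+[.5227,-.0017,.049])[0];print(u.round(0));cv2.drawMarker(c,tuple(int(v) for v in u),(255,0,255),0,12,1)
cv2.imwrite('pics/w5.png',c)
k=np.array([[r.apply([x,y,0])+KO+[0,0,.012] for y in(-.0575,.0575)] for x in(-.043,.043)]).reshape(-1,3);print(proj(cam,k).round(0).tolist())
E
```

```text
[0.23, 0.1, -0.55, 0.21, -0.48, 0.03]
[0.11, 0.05, 12.85, 0.21, -0.48, 0.03]
t 14.4167 eef [ 0.5204 -0.0011  0.1445] F [ 0.  -0.8  0. ] open 0.996
[320. 239.]
[228. 239.]
[322. 178.]
[225. 178.]
[[544.0, 257.0], [405.0, 257.0], [571.0, 154.0], [417.0, 156.0]]
```

View pics/w5.png

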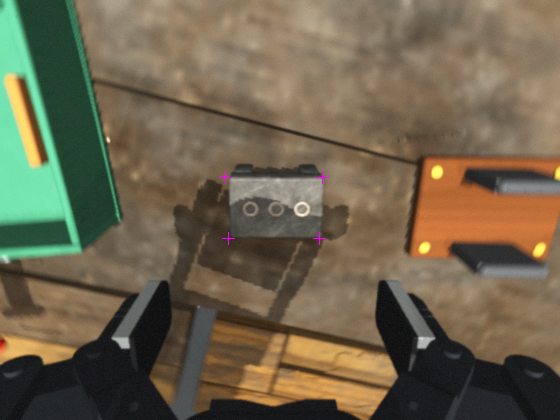

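The block stands on its feet at (276,208) within 1 mm of the prediction, square to the fingers. The cradle's board corners are near (424,157) and (409,255). I'll descend over the block's ends.

>>> arm_command(series=[0.1, 0.15, 3, 0.2, -0.5, 0, 0, 0.1, 0.15, 6, 0.2, -0.5, 0, 0, 0.1, 0.15, 8, 0.2, -0.5, 0, 0, 0.1, 0.15, 8, 0.2, -0.5, 0, 0, 0.1, 0.15, 8, 0.2, -0.5, 0, 0])

```text
time: 14.88
eef_pos: [0.521, -0.0024, 0.0633]
tcp_rot: [0.995, 0.095, -0.002, -0.0]
contact_force: [-0.0, -1.1, 0.3]
opening: 0.999
finger_force: 0.0
```

```bash
python3 - <<'E'
from h import *
go([[.5227,-.0027,.012]],-169.5)
E
```

```text
[0.18, 0.07, 5.13, -0.07, 0.23, 0.45]
t 14.8833 eef [ 0.521  -0.0024  0.0633] F [-0.  -1.1  0.3] open 0.999
```

>>> arm_command(series=[0.2, 0, 2, 0, 0.2, 0.5, 0, 0.2, 0, 4, 0, 0.2, 0.5, 0, 0.2, 0, 5.1, 0, 0.2, 0.5, 0, 0.2, 0, 5.1, 0, 0.2, 0.5, 0, 0.2, 0, 5.1, 0, 0.2, 0.5, 0.5, 0.2, 0, 5.1, 0, 0.2, 0.5, 1, 0.2, 0, 5.1, 0, 0.2, 0.5, 1, 0.2, 0, 5.1, 0, 0.2, 0.5, 1], force=70)

```text
time: 15.55
eef_pos: [0.5253, -0.0025, 0.0151]
tcp_rot: [0.996, 0.091, 0.003, 0.0]
contact_force: [1.0, -1.3, 4.2]
opening: 0.759
finger_force: 79.8
```

>>> arm_command(series=[0, 0, -1, 0, 0, 0, 1, 0, 0, -3, 0, 0, 0, 1, 0, 0, -6, 0, 0, 0, 1, 0, 0, -8, 0, 0, 0, 1, 0, 0, -8.5, 0, 0, 0, 1, 0, 0, -8.5, 0, 0, 0, 1])

```text
time: 16.05
eef_pos: [0.5238, -0.0021, 0.0994]
tcp_rot: [0.996, 0.09, 0.002, 0.0]
contact_force: [1.0, -0.5, -6.3]
opening: 0.762
finger_force: 80.0
```

```bash
python3 - <<'E'
from h import *
go([KO+[0,0,.11]],-169.5)
E
```

```text
[-1.31, 16.72, -1.06, 0.02, -0.23, -0.13]
t 16.05 eef [ 0.5238 -0.0021  0.0994] F [ 1.  -0.5 -6.3] open 0.762
```

>>> arm_command(series=[-0.3, 3, -1, 0, 0, 0, 1, -0.7, 6, -2, 0, 0, 0, 1, -1.1, 8, -2, 0, 0, 0, 1, -1.3, 9, -2, 0, 0, 0, 1, -1.3, 9, -2, 0, 0, 0, 1, -1.3, 9, -2, 0, 0, 0, 1, -1.3, 9, -2, 0, 0, 0, 1])

```text
time: 16.63
eef_pos: [0.5253, -0.0918, 0.1161]
tcp_rot: [0.996, 0.09, -0.001, -0.001]
contact_force: [0.4, -0.3, -5.0]
opening: 0.755
finger_force: 80.5
```

```bash
python3 - <<'E'
from h import *
s=telemetry.get_state();print(s['eef_pos'],s['tcp_rot'],s['dq'].round(3))
cam=pose('wrist',s);c=cam[0]['color'];cv2.imwrite('pics/w6raw.png',c)
np.savez('w6.npz',Rw=cam[1],t=cam[2],K=cam[0]['K'],D=cam[0]['D'],e=s['eef_pos'],q=s['tcp_rot'])
cv2.imwrite('pics/w6.png',cv2.resize(c[100:340,160:560],None,fx=2,fy=2,interpolation=cv2.INTER_CUBIC))
E
```

```text
[ 0.52532504 -0.09177634  0.11607326] [ 0.99590104  0.09043126 -0.00104042 -0.00149177] [ 0.013 -0.007 -0.008 -0.004 -0.002 -0.001]
```

View pics/w6.png

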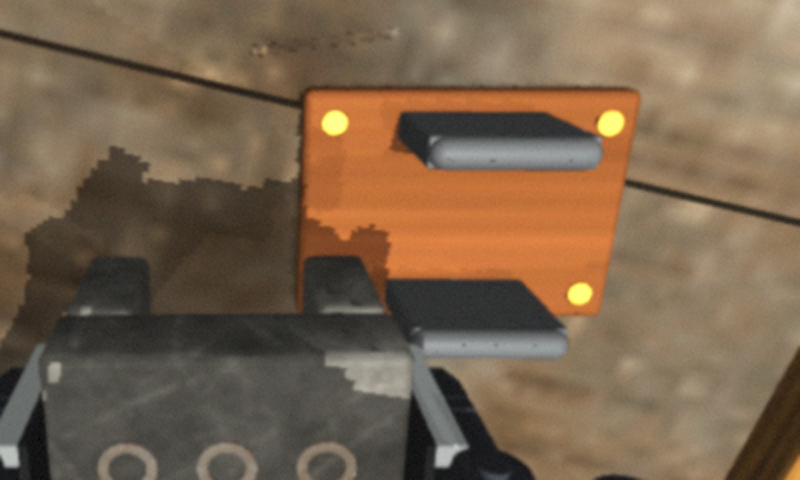

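The picture shows the far rail crest from (428,152) to (603,152) and the near one from (410,343) to (568,343). The board corners are (304,89), (640,91) and (600,315). The held block's top +x edge is at row 352 (cols 45-412) and its feet bottoms at row 258 (88-148, 305-365).

```bash
python3 - <<'E'
from h import *
d=np.load('w6.npz');cam=({'K':d['K'],'D':d['D']},d['Rw'],d['t'])
f=lambda P:np.array(P,float)/2+[160-.25,100-.25]
e=d['e'];r=R.from_euler('z',10.5,degrees=True)
loc=lambda P:r.inv().apply(P-[*e[:2],0])*1000   # relative to TCP in cradle yaw, mm
n=lambda v:print(np.round(v,1).tolist())
B=loc(back(cam,f([(304,89),(640,91),(600,315)]),.012));print('board');n(B)
Rl=loc(back(cam,f([(428,152),(603,152),(410,343),(568,343)]),.056));print('rails');n(Rl);n(Rl.mean(0))
# outlines of rounded crest edges
n(loc(back(cam,f([(515,136),(515,168),(490,331),(490,356)]),.053)))
print('board centre by diag',(B[0]+B[2])/2, 'yaw top edge',np.degrees(np.arctan2(*(B[0]-B[1])[:2]))*-1)
zb=e[2]-.015
print('top edge');n(loc(back(cam,f([(45,352),(412,352)]),zb+.049)))
print('feet');n(loc(back(cam,f([(88,258),(148,258),(305,258),(365,258)]),zb)))
print('cradle est from top',loc(np.array([KO]))); print('rail c', (back(cam,f([(428,152),(603,152),(410,343),(568,343)]),.056)).mean(0))
E
```

```text
board
[[45.1, -26.2, 12.0], [43.9, -139.5, 12.0], [-40.2, -140.2, 12.0]]
rails
[[34.0, -58.0, 56.0], [33.8, -107.7, 56.0], [-27.9, -57.8, 56.0], [-27.7, -107.1, 56.0]]
[3.0, -82.6, 56.0]
[[37.9, -83.4, 53.0], [28.3, -84.6, 53.0], [-25.2, -83.6, 53.0], [-34.2, -84.6, 53.0]]
board centre by diag [  2.48408435 -83.2131234   12.        ] yaw top edge -0.6154750937977143
top edge
[[22.5, 30.5, 150.1], [22.5, -31.9, 150.1]]
feet
[[19.6, 32.5, 101.1], [19.6, 18.4, 101.1], [19.6, -18.7, 101.1], [19.6, -32.8, 101.1]]
cradle est from top [[  1.33958622 -78.78707994   0.        ]]
rail c [ 0.54336775 -0.17247294  0.056     ]
```

```bash
python3 - <<'E'
from h import *
c=cv2.imread('pics/w6raw.png').astype(int)
for a,b in((212,226),(315,330),(255,295)): print(a,c[220:290,a:b].mean((1,2)).round().astype(int).tolist())
d=np.load('w6.npz');cam=({'K':d['K'],'D':d['D']},d['Rw'],d['t']);e=d['e'];r=R.from_euler('z',10.4,degrees=True)
for dx in(0,-.0015,-.003):
    print(dx,[proj(cam,e+r.apply([dx+.0225,y,0])+[0,0,z-.015])[0].round(1).tolist() for z,y in((.049,.0),(.031,0),(0,.025),(.049,.033),(.049,-.033))])
E
```

```text
212 [68, 68, 70, 70, 71, 70, 69, 64, 54, 45, 44, 43, 45, 43, 41, 41, 42, 42, 42, 45, 44, 44, 47, 48, 49, 47, 47, 46, 45, 48, 50, 50, 54, 58, 65, 76, 82, 65, 45, 42, 44, 46, 44, 45, 43, 44, 46, 45, 47, 48, 50, 50, 50, 52, 54, 56, 61, 68, 72, 75, 77, 80, 83, 83, 79, 78, 79, 79, 80, 79]
315 [81, 80, 80, 80, 79, 79, 77, 67, 48, 40, 43, 44, 43, 43, 42, 43, 43, 43, 44, 46, 46, 46, 46, 47, 49, 49, 50, 54, 56, 58, 58, 62, 68, 77, 85, 87, 68, 47, 42, 44, 45, 45, 47, 48, 49, 52, 55, 58, 62, 63, 65, 67, 66, 65, 65, 70, 78, 87, 95, 100, 107, 112, 110, 92, 81, 80, 80, 82, 82, 82]
255 [52, 53, 54, 54, 55, 55, 56, 57, 58, 59, 59, 60, 60, 61, 62, 62, 61, 61, 61, 61, 61, 60, 59, 59, 59, 59, 59, 59, 59, 60, 60, 61, 62, 62, 63, 63, 58, 46, 42, 44, 45, 45, 46, 46, 46, 46, 46, 46, 45, 45, 45, 45, 45, 46, 48, 51, 56, 62, 70, 75, 79, 82, 85, 84, 85, 85, 85, 84, 85, 85]
0 [[271.9, 275.6], [272.3, 252.2], [219.5, 222.9], [175.1, 275.6], [369.0, 275.9]]
-0.0015 [[271.9, 279.5], [272.3, 255.7], [219.7, 225.9], [175.5, 279.4], [368.6, 279.8]]
-0.003 [[272.0, 283.3], [272.3, 259.2], [219.8, 228.9], [175.9, 283.3], [368.2, 283.7]]
```

>>> arm_command(series=[0.2, 3, 0, 0, 0, 0, 1, 0.4, 6, 0, 0, 0, 0, 1, 0.5, 7.8, 0, 0, 0, 0, 1, 0.5, 8.2, 1, 0, 0, 0, 1, 0.5, 8.2, 2.5, 0, 0, 0, 1, 0.5, 8.2, 3.3, 0, 0, 0, 1, 0.5, 8.2, 3.3, 0, 0, 0, 1, 0.5, 8.2, 3.3, 0, 0, 0, 1, 0.5, 8.2, 3.3, 0, 0, 0, 1])

```text
time: 17.43
eef_pos: [0.5466, -0.1721, 0.0852]
tcp_rot: [0.996, 0.091, 0.001, -0.0]
contact_force: [0.4, 0.8, -4.9]
opening: 0.759
finger_force: 80.5
```

```bash
python3 - <<'E'
from h import *
d=np.load('w6.npz');r=R.from_euler('z',10.4,degrees=True)
s=telemetry.get_state();print(s['eef_pos'],'target',d['e']+r.apply([.0048,-.0823,0]))
go([d['e']+r.apply([.0048,-.0823,-.033])],-169.6)
cam=pose('wrist',s);cv2.imwrite('pics/w7raw.png',cam[0]['color']);np.savez('w7.npz',Rw=cam[1],t=cam[2],K=cam[0]['K'],D=cam[0]['D'],e=s['eef_pos'],q=s['tcp_rot'])
print(proj(cam,s['eef_pos']+r.apply([[.0285,y,0] for y in(-.025,.025)]+np.array([[0,0,.057-s['eef_pos'][2]]]))).round(1))
g=cam[0]['color'].astype(int)
for a in(240,260,280,300):print(a,g[120:290:2,a:a+8].mean((1,2)).round().astype(int).tolist())
E
```

```text
[ 0.54661636 -0.17212066  0.08518872] target [ 0.54490291 -0.17185778  0.11607326]
[-0.16, -0.06, 0.21, -0.03, -0.1, 0.02]
t 17.4333 eef [ 0.5466 -0.1721  0.0852] F [ 0.4  0.8 -4.9] open 0.759
[[322.8 202.3]
 [222.6 202.2]]
240 [115, 113, 112, 111, 109, 105, 97, 93, 86, 85, 84, 84, 83, 85, 84, 85, 87, 87, 86, 84, 78, 48, 66, 95, 109, 114, 114, 111, 66, 46, 47, 46, 48, 47, 46, 46, 47, 53, 83, 103, 120, 140, 161, 144, 126, 109, 87, 58, 58, 58, 57, 58, 56, 56, 58, 60, 62, 60, 60, 58, 59, 61, 64, 65, 64, 64, 63, 64, 61, 39, 41, 42, 43, 44, 47, 51, 52, 52, 61, 71, 75, 81, 75, 73, 74]
260 [111, 119, 124, 129, 131, 134, 135, 131, 127, 122, 117, 113, 107, 97, 92, 86, 88, 91, 96, 99, 96, 53, 63, 95, 107, 114, 113, 111, 72, 45, 47, 47, 46, 47, 46, 45, 48, 57, 81, 102, 118, 140, 162, 147, 121, 112, 88, 57, 57, 57, 57, 56, 56, 57, 56, 60, 63, 62, 58, 59, 59, 63, 64, 66, 65, 66, 67, 72, 69, 36, 36, 38, 40, 44, 42, 46, 49, 50, 54, 63, 68, 75, 76, 77, 78]
280 [98, 102, 106, 108, 110, 112, 112, 111, 111, 112, 116, 118, 122, 123, 124, 122, 123, 121, 117, 111, 95, 53, 66, 102, 116, 121, 113, 110, 72, 45, 46, 48, 46, 47, 46, 47, 47, 56, 80, 101, 118, 140, 164, 149, 123, 110, 88, 57, 57, 58, 57, 58, 56, 56, 58, 60, 62, 62, 59, 58, 58, 61, 65, 72, 72, 75, 73, 72, 65, 43, 46, 47, 43, 40, 39, 38, 37, 38, 44, 63, 75, 81, 79, 81, 83]
300 [107, 110, 111, 111, 111, 112, 111, 113, 113, 113, 115, 116, 116, 118, 118, 121, 121, 120, 120, 120, 107, 55, 64, 102, 115, 122, 115, 110, 72, 46, 46, 47, 47, 47, 47, 46, 48, 55, 83, 106, 118, 138, 162, 149, 119, 112, 90, 59, 59, 58, 59, 57, 56, 58, 57, 59, 60, 61, 60, 60, 59, 60, 64, 66, 70, 74, 73, 72, 62, 40, 43, 44, 44, 44, 43, 45, 45, 45, 55, 66, 72, 78, 77, 79, 79]
```

```bash
python3 - <<'E'
from h import *
d=np.load('w7.npz');cam=({'K':d['K'],'D':d['D']},d['Rw'],d['t']);e=d['e'];r=R.from_euler('z',10.4,degrees=True)
c=cv2.imread('pics/w7raw.png').astype(int)
print('foot L',c[205:265,212:224].mean((1,2)).round().astype(int).tolist())
print('foot R',c[205:265,316:330].mean((1,2)).round().astype(int).tolist())
print('row204',[(i,v) for i,v in zip(range(205,345,2),c[201:208,205:345:2].mean((0,2)).round().astype(int))])
loc=lambda P:(r.inv().apply(P-[*e[:2],0])*1000).round(1).tolist()
print('cam',loc((-d['Rw'].T@d['t'])[None]))
for v,z in((194.5,.053),(204,.057),(213,.053),(213,.05)):print(v,z,loc(back(cam,[(272,v)],z)))
E
```

```text
foot L [56, 56, 55, 55, 54, 55, 56, 55, 56, 56, 57, 56, 57, 56, 57, 58, 56, 57, 56, 55, 57, 56, 57, 50, 43, 40, 41, 41, 39, 39, 39, 40, 42, 44, 45, 44, 46, 48, 49, 50, 49, 48, 48, 48, 48, 50, 49, 51, 56, 62, 73, 80, 60, 43, 40, 42, 44, 42, 42, 41]
foot R [115, 115, 112, 111, 106, 105, 102, 98, 94, 96, 99, 101, 102, 103, 102, 93, 82, 66, 59, 63, 64, 64, 55, 43, 38, 40, 42, 40, 40, 40, 41, 40, 40, 41, 44, 43, 43, 43, 45, 47, 47, 50, 50, 51, 50, 51, 52, 58, 73, 84, 88, 69, 47, 39, 42, 42, 42, 43, 44, 46]
row204 [(205, np.int64(55)), (207, np.int64(56)), (209, np.int64(55)), (211, np.int64(54)), (213, np.int64(54)), (215, np.int64(55)), (217, np.int64(56)), (219, np.int64(55)), (221, np.int64(56)), (223, np.int64(55)), (225, np.int64(55)), (227, np.int64(57)), (229, np.int64(78)), (231, np.int64(114)), (233, np.int64(125)), (235, np.int64(139)), (237, np.int64(145)), (239, np.int64(145)), (241, np.int64(145)), (243, np.int64(145)), (245, np.int64(147)), (247, np.int64(147)), (249, np.int64(145)), (251, np.int64(143)), (253, np.int64(144)), (255, np.int64(145)), (257, np.int64(147)), (259
[... 387 characters left out ...]
6)), (295, np.int64(143)), (297, np.int64(145)), (299, np.int64(146)), (301, np.int64(145)), (303, np.int64(145)), (305, np.int64(147)), (307, np.int64(146)), (309, np.int64(147)), (311, np.int64(147)), (313, np.int64(150)), (315, np.int64(151)), (317, np.int64(138)), (319, np.int64(127)), (321, np.int64(113)), (323, np.int64(94)), (325, np.int64(101)), (327, np.int64(102)), (329, np.int64(101)), (331, np.int64(102)), (333, np.int64(102)), (335, np.int64(102)), (337, np.int64(102)), (339, np.int64(102)), (341, np.int64(102)), (343, np.int64(104))]
cam [[84.0, -0.4, 228.2]]
194.5 0.053 [[31.3, 0.4, 53.0]]
204 0.057 [[27.6, 0.4, 57.0]]
213 0.053 [[21.4, 0.4, 53.0]]
213 0.05 [[20.3, 0.4, 50.0]]
```

>>> arm_command(series=[-0.2, 0.1, 0, 0, -0.1, 0, 1, -0.2, 0.1, 0, 0, -0.1, 0, 1, -0.2, 0.1, 0.5, 0, -0.1, 0, 1, -0.2, 0.1, 1, 0, -0.1, 0, 1, -0.2, 0.1, 1.4, 0, -0.1, 0, 1, -0.2, 0.1, 1.7, 0, -0.1, 0, 1, -0.2, 0.1, 2, 0, -0.1, 0, 1, -0.2, 0.1, 2, 0, -0.1, 0, 1])

```text
time: 18.15
eef_pos: [0.544, -0.1738, 0.0638]
tcp_rot: [0.996, 0.09, -0.001, -0.001]
contact_force: [-0.2, 0.6, -5.3]
opening: 0.756
finger_force: 80.7
```

No contact with the bottom already about 8 mm below the rail tops, so it is between the rails. I'll continue down.

>>> arm_command(series=[0.1, 0, 0.4, 0, 0.1, 0, 1, 0.1, 0, 0.8, 0, 0.1, 0, 1, 0.1, 0, 1.2, 0, 0.1, 0, 1, 0.1, 0, 1.6, 0, 0.1, 0, 1, 0.1, 0, 2, 0, 0.1, 0, 1, 0.1, 0, 2.4, 0, 0.1, 0, 1, 0.1, 0, 2.7, 0, 0.1, 0, 1, 0.1, 0, 2.9, 0, 0.1, 0, 1, 0.1, 0, 2.9, 0, 0.1, 0, 1, 0.1, 0, 2.9, 0, 0.1, 0, 1])

```text
time: 18.98
eef_pos: [0.5456, -0.1739, 0.0358]
tcp_rot: [0.996, 0.09, 0.001, -0.0]
contact_force: [0.1, -0.3, -5.6]
opening: 0.761
finger_force: 80.7
```

>>> arm_command(series=[0, 0, 0.2, 0, 0, 0, 1, 0, 0, 0.4, 0, 0, 0, 1, 0, 0, 0.4, 0, 0, 0, 1])

```text
time: 19.23
eef_pos: [0.5454, -0.1738, 0.0316]
tcp_rot: [0.996, 0.09, 0.0, -0.0]
contact_force: [0.4, -0.6, -6.3]
opening: 0.758
finger_force: 80.7
```

```bash
python3 - <<'E'
from h import *
s=telemetry.get_state();cam=pose('wrist',s);e=s['eef_pos'];r=R.from_euler('z',10.4,degrees=True)
g=cam[0]['color'].astype(int);cv2.imwrite('pics/w8raw.png',cam[0]['color'])
print(e, s['contact_force'])
P=lambda x,y,z:proj(cam,np.array([*e[:2],0])+r.apply([x,y,z]))[0].round(1).tolist()
print('rail pred',P(.031,.025,.057),P(.031,-.025,.057),'block top pred',P(.0205,.033,.065),P(.0205,-.033,.065))
print('col',[(i,v) for i,v in zip(range(150,300,2),g[150:300:2,255:290].mean((1,2)).round().astype(int))])
for rr in(226,232,262,270,276,280):
  print(rr,g[rr:rr+4,150:400:1].mean((0,2)).round().astype(int)[::2].tolist())
E
```

```text
[ 0.54541144 -0.17380072  0.03159648] [ 0.40371634 -0.57277302 -6.32156488]
rail pred [202.0, 242.1] [342.5, 242.1] block top pred [176.3, 279.6] [368.2, 279.7]
col [(150, np.int64(115)), (152, np.int64(114)), (154, np.int64(113)), (156, np.int64(113)), (158, np.int64(113)), (160, np.int64(111)), (162, np.int64(110)), (164, np.int64(108)), (166, np.int64(105)), (168, np.int64(105)), (170, np.int64(106)), (172, np.int64(105)), (174, np.int64(104)), (176, np.int64(103)), (178, np.int64(98)), (180, np.int64(76)), (182, np.int64(40)), (184, np.int64(56)), (186, np.int64(84)), (188, np.int64(100)), (190, np.int64(107)), (192, np.int64(112)), (194, np.int64(112)), (196, np.int64(111)), (198, np.int64(108)), (200, np.int64(73)), (202, np.int64(46)), (204, np.int64(46)), (206, np.int64(46)), (208, np.int64(47)), (210, np.int64(47)), (212, np.int64(47)), (214, np.int64(46)), (216, np.int64(47)), (218, np.int64(47)), (220, np.int64(46)), (222, np.int64(46)), (224, np.int64(46)), (226, np.int64(47)), (228, np.int64(47)), (230, np.int64(47)), (232, np.int64(48)), (234, np.int64(69)), (236, np.in
[... 3111 characters left out ...]
113, 118, 120, 120, 120, 122, 121, 124, 125, 126, 124, 123, 121, 121, 118, 113, 99, 102, 117, 107, 77, 68, 68, 69, 67, 60, 65, 72, 111, 116, 116, 114, 113, 113]
280 [46, 46, 46, 46, 49, 49, 58, 63, 62, 57, 56, 64, 92, 101, 97, 68, 73, 78, 78, 79, 78, 77, 76, 78, 77, 78, 82, 86, 84, 79, 79, 78, 74, 73, 77, 78, 74, 73, 73, 74, 74, 76, 77, 76, 75, 74, 75, 78, 82, 85, 84, 78, 76, 74, 72, 69, 71, 72, 75, 76, 78, 84, 91, 93, 88, 82, 80, 77, 74, 73, 73, 73, 72, 72, 71, 75, 76, 76, 76, 79, 75, 76, 76, 87, 107, 106, 121, 124, 128, 138, 141, 145, 148, 145, 144, 147, 152, 154, 150, 150, 148, 143, 142, 145, 148, 149, 142, 125, 111, 117, 118, 107, 74, 65, 65, 63, 63, 67, 97, 118, 116, 116, 114, 111, 113]
```

Rails (207-340) and block (181-365) share centre columns of about 273, so the block is centred along the rails. I'll seat it.

>>> arm_command(series=[0, 0, 0.1, 0, 0, 0, 1, 0, 0, 0.2, 0, 0, 0, 1, 0, 0, 0.3, 0, 0, 0, 1, 0, 0, 0.3, 0, 0, 0, 1])

```text
time: 19.62
eef_pos: [0.5455, -0.1738, 0.0287]
tcp_rot: [0.996, 0.09, 0.0, -0.0]
contact_force: [-0.1, -0.1, -6.3]
opening: 0.76
finger_force: 80.7
```

>>> arm_command(series=[0, 0, 0.1, 0, 0, 0, 1, 0, 0, 0.1, 0, 0, 0, 1])

```text
time: 19.78
eef_pos: [0.5455, -0.1739, 0.0277]
tcp_rot: [0.996, 0.09, 0.001, -0.0]
contact_force: [0.2, 0.6, -5.6]
opening: 0.762
finger_force: 80.7
```

>>> arm_command(series=[0, 0, 0.1, 0, 0, 0, 1, 0, 0, 0.1, 0, 0, 0, 1])

```text
time: 19.95
eef_pos: [0.5458, -0.174, 0.0272]
tcp_rot: [0.996, 0.09, 0.001, -0.0]
contact_force: [-0.8, 0.1, -3.8]
opening: 0.759
finger_force: 80.7
```

>>> arm_command(series=[0, 0, 0.1, 0, 0, 0, 1, 0, 0, 0.1, 0, 0, 0, 1])

```text
time: 20.12
eef_pos: [0.5459, -0.174, 0.0272]
tcp_rot: [0.996, 0.09, 0.001, -0.0]
contact_force: [-4.8, 1.6, 4.1]
opening: 0.76
finger_force: 81.6
```

It's seated: TCP z of 0.0272 is the bench grasp height plus the 12 mm board. I'll release and withdraw.

>>> arm_command(series=[0, 0, 0, 0, 0, 0, 0.6, 0, 0, 0, 0, 0, 0, 0.1, 0, 0, 0, 0, 0, 0, 0, 0, 0, -0.1, 0, 0, 0, 0, 0, 0, -1, 0, 0, 0, 0, 0, 0, -3, 0, 0, 0, 0, 0, 0, -6, 0, 0, 0, 0, 0, 0, -10, 0, 0, 0, 0, 0, 0, -13, 0, 0, 0, 0, 0, 0, -13, 0, 0, 0, 0], force=30)

```text
time: 20.95
eef_pos: [0.5501, -0.1763, 0.1654]
tcp_rot: [0.996, 0.09, 0.008, 0.004]
contact_force: [1.3, -0.5, 0.7]
opening: 1.001
finger_force: 0.0
```

>>> arm_command(series=[0, 0, 0, 0, 0, 0, 0, 0, 0, 0, 0, 0, 0, 0, 0, 0, 0, 0, 0, 0, 0])

```text
time: 21.2
eef_pos: [0.5444, -0.1735, 0.1542]
tcp_rot: [0.996, 0.09, -0.001, -0.001]
contact_force: [0.4, 0.4, -0.8]
opening: 1.002
finger_force: 0.0
```

```bash
python3 - <<'E'
from h import *
s=telemetry.get_state();cam=pose('wrist',s);g=cam[0]['color'];cv2.imwrite('pics/w9raw.png',g);print(s['time'],s['eef_pos'],s['opening'])
r=R.from_euler('z',10.4,degrees=True);O=np.array([.5459,-.174,0])+r.apply([-.002,-.0005,0])
P=lambda x,y,z:proj(cam,O+r.apply([x,y,z]))[0].round(1).tolist()
print('block top',P(-.0225,.033,.061),P(.0225,-.033,.061),'rails',P(.031,.025,.057),P(-.031,-.025,.057),'board',P(.043,.0575,.012),P(-.043,-.0575,.012))
h=cv2.cvtColor(g,cv2.COLOR_BGR2HSV); m=((h[...,0]<20)&(h[...,1]>120)).astype(int)
cx=int(P(0,0,.06)[0])
for c in range(cx-60,cx+61,20):print('c',c,''.join('#' if v else '.' for v in m[130:300:2,c]), )
gg=g.mean(2).astype(int)
print('midcol',gg[150:280:2,cx-5:cx+5].mean(1).round().astype(int).tolist())
for rr in(190,200,205,210,215,220):print(rr,gg[rr:rr+3,cx-80:cx+80:2].mean(0).round().astype(int).tolist())
E
```

```text
21.2 [ 0.54443933 -0.17349483  0.15424345] 1.0024603785175512
block top [228.9, 242.5] [324.0, 181.6] rails [238.2, 167.9] [309.0, 250.8] board [201.7, 140.2] [341.6, 240.6]
c 215 ......#####.....#################################...####.............................
c 235 ......##############.................................................................
c 255 ......#####..........................................................................
c 275 ......#####..........................................................................
c 295 ......######.........................................................................
c 315 ......###############................................................................
c 335 ......#####......#######################################.............................
midcol [109, 62, 43, 45, 44, 45, 63, 95, 119, 146, 147, 118, 97, 54, 49, 70, 148, 160, 153, 145, 140, 139, 138, 138, 92, 79, 77, 79, 114, 106, 85, 80, 82, 96, 114, 79, 73, 78, 81, 89, 92, 93, 98, 99, 94, 65, 39, 39, 52, 66, 79, 86, 78, 65, 62, 65, 68, 69, 69, 72, 72, 72, 71, 70, 69
[... 1406 characters left out ...]
8, 60, 59, 63, 91, 107, 104, 104]
215 [46, 46, 47, 47, 48, 49, 57, 61, 65, 64, 62, 64, 63, 60, 61, 63, 61, 68, 77, 70, 72, 69, 69, 77, 110, 99, 82, 78, 90, 115, 105, 74, 72, 75, 75, 75, 87, 110, 100, 86, 83, 96, 126, 114, 82, 75, 78, 85, 84, 99, 116, 114, 103, 99, 104, 133, 111, 85, 83, 83, 96, 95, 79, 66, 68, 70, 70, 70, 69, 68, 68, 69, 64, 54, 59, 59, 76, 96, 97, 95]
220 [50, 50, 49, 50, 50, 50, 56, 64, 64, 65, 64, 63, 63, 63, 64, 63, 63, 64, 73, 71, 73, 76, 80, 81, 82, 76, 79, 79, 78, 76, 67, 67, 63, 68, 71, 74, 76, 71, 71, 72, 77, 79, 74, 75, 75, 82, 85, 87, 91, 87, 84, 83, 81, 78, 80, 79, 81, 85, 82, 74, 71, 72, 71, 67, 66, 66, 67, 66, 63, 65, 62, 63, 59, 55, 64, 66, 102, 107, 106, 107]
```

```bash
python3 -c "
from plant import ctrl
print(ctrl.sign_off())"
```

```text
the job is handed in; nothing more can be done
None
```

The job is handed in at about 21 s: the latch is open, the lid stands back at about 98°, and the block was set down on the bench, re-gripped by its ends and seated on its feet in the cradle, centred along the rails to about 1 mm by the wrist camera.

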